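# Fold the violin maker's ratchet rest flat

## Task

Make the tilting rest flat for a violin top: with a fingertip press the tail of the ratchet pawl down until the pawl tumbles back and stays out of the teeth, then push the raised paddle down past the teeth until it lies fully flat. Only press and push, never raise the paddle further or bear hard on it while the pawl is still in the teeth; leave the pawl thrown back and the things on the bench where they are.

Things in the scene. Friction and masses are not known exactly. Their poses are not given: they have to be found in the camera images.
- rest: fixed base of the tilting rest: dark wooden plank 360 x 110 x 14 mm, two pairs of dark steel cheeks. Origin on the bench under the paddle hinge; x along the plank towards the paddle, y across, z up. In this frame (mm): paddle hinge axis along y at x 0, z 75; pawl pivot axis along y at x -60, z 106.5. Cheeks reach 120 high at the pivot, 90 at the hinge.
- tilt (a joint): angle of the toothed arm with its cork-faced wooden paddle above level, rad: 0 = flat on its stop; starts raised 0.75 to 1.0, limit 1.25. Stiff hinge: it stays where it is left; about 2 to 6 N near the free edge pushes it down. With the pawl in the teeth (pitch 0.24 rad) it only sinks to the next tooth, then locks.
- paddle_edge (a point): point to push: on top of the cork, on the paddle's middle line, 30 mm in from the free edge. At tilt a it lies in the rest's frame at x = 180 cos a - 12 sin a, z = 75 + 180 sin a + 12 cos a (mm). Paddle 130 long (80 to 210 mm from the hinge), 100 wide, 14 thick; flat, its cork is 87 mm above the bench. Site x points outward along the arm, z out of the cork.
- pawl (a joint): angle of the throw-over pawl, rad: 0 to 0.15 = hooked in or riding on the teeth (start), 0.62 = thrown fully back on its stop. A 38 mm steel ball on a 50 mm stalk over the pivot makes it tumble: past about 0.3 it falls on by itself and stays back; let go earlier, it falls back into the teeth. Pressing the tail down increases it; under 1 N is enough.
- pawl_tail (a point): point to press: middle of the top of the pawl's flat square steel tail pad (36 x 36 x 5 mm), 98 mm from the pawl pivot, on the side away from the paddle. At first 128 to 139 mm above the bench, rising outward 0.3 rad; thrown, 79 mm, falling outward 0.31 rad. The ball (top 175 mm above the bench) leans 15 mm to the paddle's side at first, to the tail's side when thrown.
- spool: a turned wooden spool clamp, 32 mm across, 60 mm tall, stands beside the rest; a bystander, origin under its centre
- block: a plain maple block 70 x 35 x 30 mm lying beside the rest; a bystander, origin under its centre
- varnish: an amber glass jar, 48 mm across, 75 mm tall, stands beside the rest; a bystander, origin under its centre
- glue: a white plastic bottle, 60 mm across, 150 mm tall; a bystander, origin under its centre
- mug: a blue stoneware mug, 80 mm across, 90 mm tall; a bystander, origin under its centre
- gouge: a tool with a wooden handle and a thin steel shaft, about 0.2 m long, lying on the bench; a bystander, origin on the bench under it
- plane: a little brass finger plane 60 x 26 mm, about 34 mm tall; a bystander, origin under its centre

How it is judged:
On the way, in this order (a step that is already met when the one before it is completed fails the run):
1. the pawl is thrown back out of the teeth while the paddle is still up (value of joint pawl above 0.5 rad and value of joint tilt above 0.4 rad), for 0.2 s.
2. the paddle is pushed down flat with the pawl still back (value of joint tilt below 0.05 rad and value of joint pawl above 0.5 rad), for 0.2 s.
At the end, for the whole second after the job is handed in: The paddle lies flat (within 0.05 rad of its stop) and at rest, and the pawl is still thrown back (beyond 0.5 rad) (all of step 2 and velocity of joint tilt between -0.02 and 0.02 rad/s); the robot touches nothing.
It fails at once if the paddle is raised (beyond 1.07 rad) (value of joint tilt above 1.07 rad).
It fails at once if the paddle is pushed with over 15 N while the pawl is still in the teeth (value of joint pawl below 0.2 rad and contact force between tilt and the fingers above 15 N).
It fails at once if a thing on the bench is moved more than 30 mm or lifted (distance of any of spool, block, varnish, glue, mug, gouge, plane from where it was at the start of the episode above 0.03 m).
It also fails if it takes over 48 s, if anything falls off the work surface, if the arm or the gripper's body presses on something with over 40 N, if the wrist force passes 120 N, or if a joint passes its speed limit or range.

## Robot

A 7-joint arm with a two-finger parallel gripper is mounted at the origin on the work surface. World frame = base frame: x ahead of the robot, y to its left, z up, the work surface at z = 0. Lengths are in m, angles in rad, forces in N, time in s.
With the tool pointing down it reaches from about 0.4 to 0.875 m from the base axis. Payload 19.3 kg.
Tool frame: the origin (TCP) lies on the centre line of the jaws, within the pads' length; the fingertips stand 14 mm ahead of it and the grasp point (between the pads) lies 5 mm behind it; x points along the fingers, y is the direction in which the jaws open and shut, and the axes are right-handed (so a half turn about x gives the same grasp; the last joint's range is limited). The gripper opens to 85 mm and grips with 20 to 120 N. Pads are 22 mm wide; open, the fingers measure 114 mm over their backs; the gripper's body (76 mm by 85 mm) begins 54 mm behind the grasp point. The pads swing forward as they close: fully open they stand 13 mm farther back than shut.
Start: joints at [-1.249, 0.521, -0.036, 1.599, 0.021, 1.021, -0.113], TCP at [0.239, 0.578, 0.215] pointing down, gripper open.
Joint ranges: [-2.91, 2.91], [-0.3, 2.13], [-1.5, 1.42], [0.17, 2.43], [-1.26, 4.41], [0.16, 1.93], [-2.52, 2.52]. Speed limits (rad/s): [1.89, 1.89, 2.39, 2.39, 3.01, 3.01, 3.01].

## Interface

Orientations are given as [roll, pitch, yaw] about the fixed x, y, z axes, in that order (R = Rz(yaw) Ry(pitch) Rx(roll)).
In Python, from workcell import monitor, optics, bot gives the robot as it stands.
- The arm moves only by the tool arm_command, never from a script. Its arguments are lists of equal length, an entry for each row: "delta_pos": the shift along the tool's x, y, z as a fraction of full scale, a list of three; "rotation": the turn, a rotation vector about the tool's x, y, z as a fraction of full scale, a list of three. In form: {"delta_pos": [[dx, dy, dz], ...], "rotation": [[wx, wy, wz], ...]}. A call has 1 to 10 rows; each row shifts and turns the pose as measured when the row begins, along the tool's axes as they then stand; what a row does not reach is not made up. Full scale, the value 1, is 30 mm for a shift and 6 degrees for a turn. A row lasts 1/10 s, in which the tool goes at most 50 mm and 8.59 degrees, less where a joint would pass 70% of its speed; a pose out of reach is approached as far as the arm can. A call with a number of a shift or a turn outside -1 to 1 is refused whole. A call with a gripper value outside its range is refused whole. "gripper" is the closure, from -1 (fully open) to 1 (shut), so that 0 is half open, set as the call begins (left out, the last holds). The fingers move at their own pace and stop on an object; "grip_force" is the grip in N (left out, the last holds). Time passes only in rows, so rows that do not move let the fingers close. It gives the time, the measured TCP pose, the force and the opening at its end, in the units of the state.
- monitor.observe(): the state, without advancing time (a new reading comes with each control period).
- optics.grab_frame(name): name is "scene" or "top"; returns the picture (400x640x3 uint8, red, green, blue); there is no depth.
- optics.camera_params(name): a dict with "fx", "fy", "cx", "cy" (pixels), "dist_coeffs" ([k1, k2, p1, p2, k3] as OpenCV has them; the pictures are not rectified), "origin" and "rotation" of the camera in the world. Camera axes: x right, y down, z forward; pixel columns grow to the right and rows downward; lengths in m; the calibration is good to about 2 mm. A picture is of the moment at which its call begins. camera_params takes no time and is no camera call.
- bot.job_done(): hands the job in, once; it reports no verdict.
The state is a dict: "clock": time; "qpos": joint angles; "qd": joint speeds; "joint_efforts": joint torques, N m; "position": TCP position; "tool_rot": TCP orientation; "force": force on the tool from outside, world axes, zero at the start; "moment": the same for the moment, N m; "grip_width": finger opening in m.
Only numpy, scipy, OpenCV 4.12 (cv2) and the standard library are available. Lean on these libraries where they do the work, as an engineer would, in place of code of your own. Each camera call takes 0.05 s, during which the arm holds its last target. There are 200 camera calls.

## Working session

There is one attempt and no reset: what is moved stays moved. The work goes in short steps, Python scripts to look and compute and a tool call to move; the robot and the scene stay as the last step left them, time stands still between calls to the robot, and variables do not carry over. Pictures are saved under pics/ and viewed, about 8 in all and at most 12, crops included, and the job is handed in when it is done.

Besides the shell and the picture viewer there is one more tool, called as name(argument=value, ...) on one line, values as JSON. arm_command: Moves the arm, as the interface text tells. Its arguments: {"type":"object","properties":{"delta_pos":{"type":"array","items":{"type":"array","items":{"type":"number"}}},"rotation":{"type":"array","items":{"type":"array","items":{"type":"number"}}},"gripper":{"type":"number"},"grip_force":{"type":"number"}},"required":["delta_pos","rotation"]}

```bash
mkdir -p pics
python3 - <<'E'
from workcell import monitor, optics, bot
import cv2
for n in("scene","top"):
    cv2.imwrite(f"pics/{n}0.png",optics.grab_frame(n)[:,:,::-1]); print(n,optics.camera_params(n))
print(monitor.observe())
E
```

```text
scene {'fx': 499.69942738143465, 'fy': 499.69942738143465, 'cx': 322.0893578722175, 'cy': 193.1787907204807, 'dist_coeffs': array([-0.10182689,  0.        ,  0.        ,  0.        ,  0.        ]), 'origin': array([ 1.04516149, -0.80930404,  1.03675903]), 'rotation': array([-2.35098324,  0.0086849 ,  0.50130278])}
top {'fx': 389.16254713226226, 'fy': 389.16254713226226, 'cx': 323.25935115445975, 'cy': 194.94932431072382, 'dist_coeffs': array([-0.0787757,  0.       ,  0.       ,  0.       ,  0.       ]), 'origin': array([ 0.44552055, -0.01229432,  1.22006832]), 'rotation': array([-3.03385123e+00, -1.63839873e-03, -1.59118739e+00])}
{'clock': 0.1, 'qpos': array([-1.24919456,  0.52193734, -0.03633391,  1.59991752,  0.02119563,
        1.02108944, -0.11275421]), 'qd': array([ 0.00026969, -0.00152065,  0.0004225 ,  0.00033061,  0.00065163,
        0.00033163,  0.00124437]), 'joint_efforts': array([ 3.97429685e-03, -9.28470469e+01,  1.98447950e+00, -3.70527112e+01,
        1.81821623e-02,  5.36783147e-03,  1.42285671e-05]), 'position': array([0.23857124, 0.57735353, 0.21420584]), 'tool_rot': array([-1.5094548 ,  1.56982941, -1.90121902]), 'force': array([ 0.17067327,  0.3791714 , -0.05521616]), 'moment': array([-0.01174414, -0.0495675 ,  0.02602782]), 'grip_width': 0.08539209939761437}
```

View pics/scene0.png

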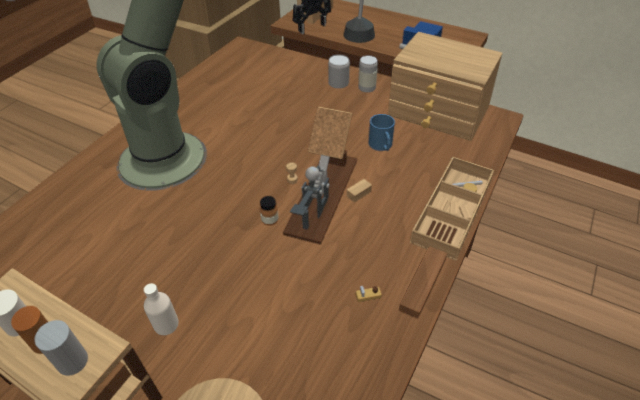

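View pics/top0.png

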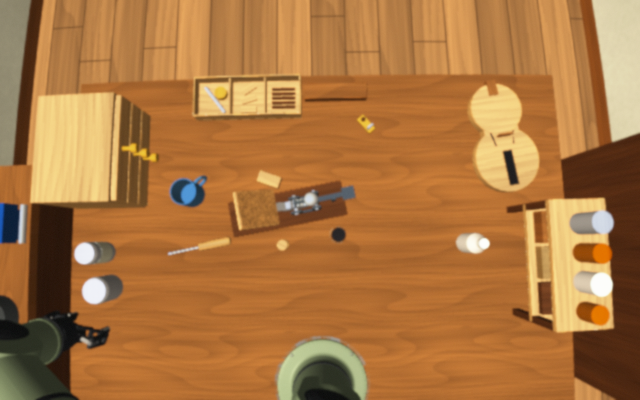

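Run:
```python
import cv2,numpy as np
a=cv2.imread("pics/top0.png")[165:250,215:370]; b=cv2.imread("pics/scene0.png")[100:250,270:390]
cv2.imwrite("pics/top_c.png",cv2.resize(a,None,fx=5,fy=5,interpolation=cv2.INTER_CUBIC))
cv2.imwrite("pics/scene_c.png",cv2.resize(b,None,fx=4,fy=4,interpolation=cv2.INTER_CUBIC))
```

```text
(no output)
```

View pics/top_c.png

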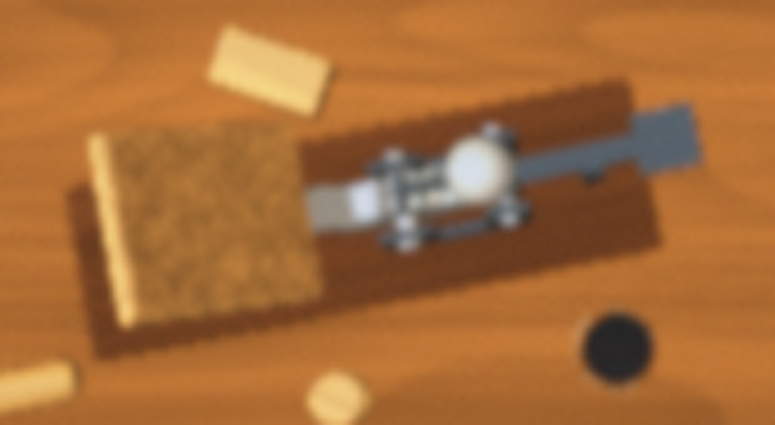

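View pics/scene_c.png

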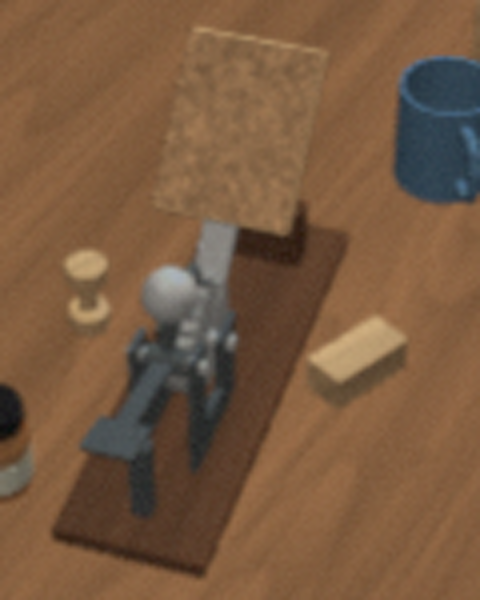

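```bash
cat > h.py <<'E'
import numpy as np,cv2
from scipy.spatial.transform import Rotation as R
from workcell import monitor, optics, bot
def proj(P,n):
    c=optics.camera_params(n); Rc=R.from_euler('xyz',c['rotation']).as_matrix()
    X=(np.atleast_2d(P)-c['origin'])@Rc
    K=np.array([[c['fx'],0,c['cx']],[0,c['fy'],c['cy']],[0,0,1]])
    return cv2.projectPoints(X,np.zeros(3),np.zeros(3),K,c['dist_coeffs'])[0][:,0]
def w(P,q):
    c,s=np.cos(q[2]),np.sin(q[2]); P=np.atleast_2d(P)/1000
    return np.c_[q[0]+c*P[:,0]-s*P[:,1],q[1]+s*P[:,0]+c*P[:,1],P[:,2]]
def arm(r,y,h,a): return [r*np.cos(a)-h*np.sin(a),y,75+r*np.sin(a)+h*np.cos(a)]
def pad(r,y,b,h=0): return [-60-r*np.cos(b)-h*np.sin(b)*-1*-1,y,106.5+r*np.sin(b)+h]
E
python3 - <<'E'
from h import *
from scipy.optimize import least_squares
def model(p):
    q=p[:3];a,b,xt=p[3:6]
    pl=[[xt,-55,14],[xt,55,14],[xt+360,55,14],[xt+360,-55,14]]
    ck=[arm(210,-50,12,a),arm(210,50,12,a),arm(80,-50,12,a),arm(80,50,12,a)]
    pd=[pad(116,-18,b),pad(116,18,b),pad(80,-18,b),pad(80,18,b)]
    return w(np.array(pl+ck+pd,float),q)
T={0:(628,80),1:(660,243),2:(98,355),3:(70,190),4:(107,135),5:(135,325),6:(300,128),7:(322,298),8:(692,104),9:(702,165),10:(632,113),11:(645,172)}
S={1:(53,535),0:(205,572),3:(347,235),5:(195,28),4:(326,52),6:(292,235),7:(155,208),9:(82,443),8:(138,457),11:(97,418),10:(150,432)}
def res(p):
    M=model(p); t=proj(M,"top"); s=proj(M,"scene"); r=[]
    for i,u in T.items(): r+=list(t[i]-((np.array(u)+.5)/5-.5+[215,165]))
    for i,u in S.items(): r+=list(s[i]-((np.array(u)+.5)/4-.5+[270,100]))
    return np.array(r)
f=least_squares(res,[.45,.1,1.5,.85,.3,-230],loss='soft_l1',x_scale=[.1,.1,.1,.1,.1,20])
np.set_printoptions(precision=4,suppress=True)
print(f.x); print(f.fun.reshape(-1,2).round(1).tolist())
p=f.x;q=p[:3]; np.save("q.npy",p)
print("tail",w([pad(98,0,p[4])],q),"edge",w([arm(180,0,12,p[3])],q), "hinge",q)
print("others", proj([[*q[:2],0]],"top"))
E
```

```text
[   0.5437    0.0667    1.7527    0.7932    0.2325 -151.3684]
[[0.4, -1.6], [1.3, 0.1], [-0.2, 1.0], [-0.8, -0.7], [-1.9, -0.9], [-0.5, -0.5], [-1.2, -2.1], [1.2, -1.0], [-0.3, -1.5], [0.4, -1.2], [-0.6, -0.4], [-0.6, 0.1], [-1.4, -0.7], [-0.8, -0.2], [0.1, -0.5], [-1.9, -0.4], [-0.1, -0.0], [-1.8, 0.6], [-1.9, 0.2], [-1.2, 0.6], [-1.6, 0.4], [0.2, -0.4], [0.3, -0.8]]
tail [[ 0.5718 -0.0861  0.1291]] edge [[0.5224 0.1825 0.2117]] hinge [0.5437 0.0667 1.7527]
others [[296.8662 206.157 ]]
```

```bash
cat >> h.py <<'E'
def go(target,n=None):
    s=monitor.observe(); M=R.from_euler('xyz',s['tool_rot']).as_matrix()
    d=M.T@(np.array(target)-s['position'])/.03
    n=n or int(np.ceil(np.abs(d).max()/.9)); print("rows",n,"each",(d/n).round(3),"axes",M.round(3).tolist(),"pos",s['position'].round(4),"F",s['force'].round(2),"t",s['clock'],"grip",s['grip_width'])
E
python3 -c "
from h import *
go([.239,.577,.31]);go([.568,-.091,.214])
print(w([[-158,0,0],[-163,0,0]],np.load('q.npy')[:3]))"
```

```text
rows 4 each [-0.798 -0.002  0.004] axes [[-0.0, 0.382, 0.924], [-0.001, 0.924, -0.382], [-1.0, -0.001, 0.0]] pos [0.2386 0.5774 0.2142] F [ 0.17  0.38 -0.06] t 0.1 grip 0.08539209939761437
rows 21 each [ 0.001 -0.781  0.888] axes [[-0.0, 0.382, 0.924], [-0.001, 0.924, -0.382], [-1.0, -0.001, 0.0]] pos [0.2386 0.5774 0.2142] F [ 0.17  0.38 -0.06] t 0.1 grip 0.08539209939761437
[[ 0.57222969 -0.0886756   0.        ]
 [ 0.57313407 -0.09359313  0.        ]]
```

arm_command(delta_pos=[[-0.8,0,0],[-0.8,0,0],[-0.8,0,0],[-0.8,0,0],[0,0,0],[0,0,0]], rotation=[[-1,0,0],[-1,0,0],[-1,0,0],[-1,0,0],[-1,0,0],[-0.5,0,0]], gripper=1)

```text
clock: 0.7
position: [0.238, 0.5763, 0.3116]
tool_rot: [-2.023, 1.564, -1.816]
force: [-0.2, -0.8, -0.7]
grip_width: 0.0001
```

```bash
python3 -c "
from h import *
go([.5725,-.0905,.31])"
```

```text
rows 27 each [ 0.006 -0.89   0.236] axes [[-0.002, -0.205, 0.979], [-0.006, 0.979, 0.205], [-1.0, -0.006, -0.003]] pos [0.238  0.5763 0.3116] F [-0.18 -0.79 -0.71] t 0.7 grip 9.195327774800756e-05
```

arm_command(delta_pos=[[0,-0.7,0.3],[0,-0.8,0.24],[0,-0.89,0.24],[0,-0.89,0.24],[0,-0.89,0.24],[0,-0.89,0.24],[0,-0.89,0.24],[0,-0.89,0.24],[0,-0.89,0.24],[0,-0.89,0.24]], rotation=[[0,0,0],[0,0,0],[0,0,0],[0,0,0],[0,0,0],[0,0,0],[0,0,0],[0,0,0],[0,0,0],[0,0,0]])

```text
clock: 1.7
position: [0.3653, 0.3309, 0.3098]
tool_rot: [-2.309, 1.559, -2.095]
force: [0.2, -0.3, -1.5]
grip_width: 0.0003
```

arm_command(delta_pos=[[0,-0.89,0.24],[0,-0.89,0.24],[0,-0.89,0.24],[0,-0.89,0.24],[0,-0.89,0.24],[0,-0.89,0.24],[0,-0.89,0.24],[0,-0.89,0.24],[0,-0.89,0.24],[0,-0.89,0.24]], rotation=[[0,0,0],[0,0,0],[0,0,0],[0,0,0],[0,0,0],[0,0,0],[0,0,0],[0,0,0],[0,0,0],[0,0,0]])

```text
clock: 2.7
position: [0.4952, 0.0734, 0.3103]
tool_rot: [-2.422, 1.557, -2.207]
force: [1.2, 0.6, 0.2]
grip_width: 0.0001
```

```bash
python3 -c "
from h import *
go([.5725,-.0905,.31])"
```

```text
rows 7 each [ 0.007 -0.841  0.193] axes [[-0.008, -0.213, 0.977], [-0.011, 0.977, 0.213], [-1.0, -0.009, -0.011]] pos [0.4952 0.0734 0.3103] F [1.23 0.63 0.23] t 2.7 grip 0.00011621157687238111
```

arm_command(delta_pos=[[0,-0.84,0.19],[0,-0.84,0.19],[0,-0.84,0.19],[0,-0.84,0.19],[0,-0.84,0.19],[0,-0.84,0.19],[0,-0.6,0.19],[0,0,0],[0,0,0]], rotation=[[0,0,0],[0,0,0],[0,0,0],[0,0,0],[0,0,0],[0,0,0],[0,0,0],[0,0,0],[0,0,0]])

```text
clock: 3.6
position: [0.5718, -0.0939, 0.309]
tool_rot: [-2.58, 1.552, -2.37]
force: [0.4, 0.4, 1.1]
grip_width: 0.0
```

```bash
python3 -c "
from h import *
go([.5725,-.0905,.17]);go([.5725,-.0905,.31],1)"
```

```text
rows 6 each [0.772 0.026 0.02 ] axes [[-0.013, -0.209, 0.978], [-0.013, 0.978, 0.209], [-1.0, -0.01, -0.016]] pos [ 0.5718 -0.0939  0.309 ] F [0.4  0.38 1.11] t 3.6 grip 2.2514109739296113e-05
rows 1 each [-0.035  0.107  0.045] axes [[-0.013, -0.209, 0.978], [-0.013, 0.978, 0.209], [-1.0, -0.01, -0.016]] pos [ 0.5718 -0.0939  0.309 ] F [0.4  0.38 1.11] t 3.6 grip 2.2514109739296113e-05
```

arm_command(delta_pos=[[0.8,0.03,0.02],[0.8,0.03,0.02],[0.8,0.03,0.02],[0.8,0.03,0.02],[0.8,0.03,0.02],[0.7,0.03,0.02],[0,0,0]], rotation=[[0,0,0],[0,0,0],[0,0,0],[0,0,0],[0,0,0],[0,0,0],[0,0,0]])

```text
clock: 4.3
position: [0.5708, -0.0822, 0.1638]
tool_rot: [-2.66, 1.555, -2.443]
force: [0.2, -0.5, -0.2]
grip_width: -0.0001
```

```bash
cat > look.py <<'E'
import sys
from h import *
k=sys.argv[1]
b=optics.grab_frame("scene")[90:250,250:400,::-1]; 
cv2.imwrite(f"pics/l{k}.png",cv2.resize(b,None,fx=3.7,fy=3.7,interpolation=cv2.INTER_CUBIC))
go([.5725,-.0905,.15])
E
python3 look.py 1
```

```text
rows 1 each [ 0.514 -0.269 -0.018] axes [[-0.01, -0.216, 0.976], [-0.01, 0.976, 0.216], [-1.0, -0.008, -0.012]] pos [ 0.5715 -0.0823  0.1653] F [-0.6   0.42  0.5 ] t 4.35 grip -0.0002870679267962611
```

View pics/l1.png

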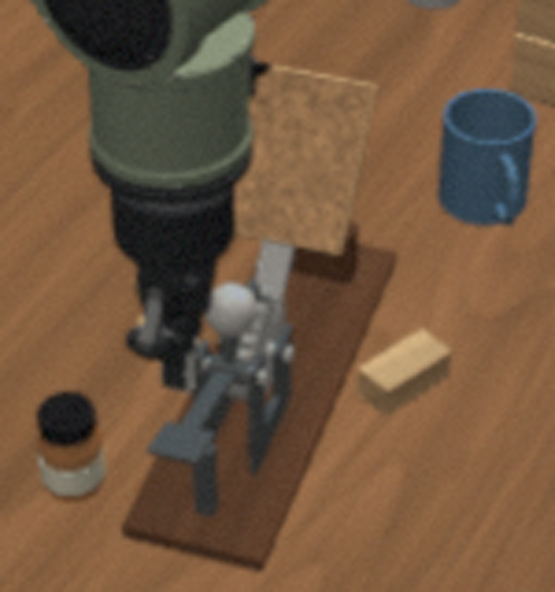

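```bash
python3 -c "
from h import *
s=monitor.observe();P=s['position'];a=R.from_euler('xyz',s['tool_rot']).as_matrix()[:,0]
p=np.load('q.npy')
X=np.array([P,P+.014*a,w([pad(98,0,p[4])],p[:3])[0],w([[-60,0,106.5]],p[:3])[0]])
print(((proj(X,'scene')-[250,90])*3.7).round(), proj(X,'top'))"
```

```text
[[179. 399.]
 [179. 413.]
 [179. 440.]
 [226. 370.]] [[347.3300112  190.1282382 ]
 [347.06388289 190.78615206]
 [347.84132335 191.53521541]
 [314.89563945 199.06011108]]
```

arm_command(delta_pos=[[0.2,-0.35,0],[0.1,0,0],[0,0,0]], rotation=[[0,0,0],[0,0,0],[0,0,0]])

```text
clock: 4.65
position: [0.5751, -0.0932, 0.1588]
tool_rot: [-2.367, 1.558, -2.149]
force: [0.3, -0.3, 0.5]
grip_width: 0.0001
```

```bash
python3 -c "
from h import *
s=monitor.observe();P=s['position'];a=R.from_euler('xyz',s['tool_rot']).as_matrix()[:,0]
p=np.load('q.npy')
X=np.array([P,P+.014*a,w([pad(98,0,p[4])],p[:3])[0]])
b=optics.grab_frame('scene')[160:220,270:330,::-1]
b=cv2.resize(b,None,fx=9,fy=9,interpolation=cv2.INTER_CUBIC)
for u in proj(X,'scene'): cv2.circle(b,tuple(int(v) for v in (u-[270,160]+.5)*9),3,(0,0,255),-1)
cv2.imwrite('pics/l2.png',cv2.convertScaleAbs(b,alpha=1.8)); go([.5725,-.0905,.15])"
```

```text
rows 1 each [ 0.298  0.118 -0.061] axes [[-0.006, -0.216, 0.976], [-0.011, 0.976, 0.216], [-1.0, -0.009, -0.009]] pos [ 0.5751 -0.0935  0.159 ] F [-0.19 -0.36  0.22] t 4.7 grip 6.439111073440916e-05
```

View pics/l2.png

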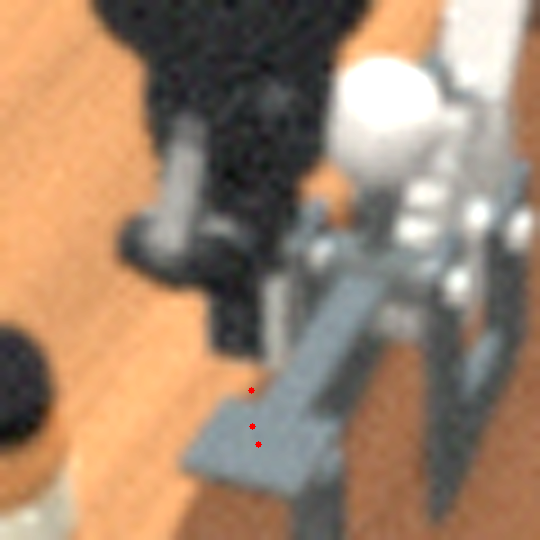

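arm_command(delta_pos=[[0.3,0,-0.05],[0.2,0,0],[0.2,0,0],[0.2,0,0],[0.2,0,0],[0.2,0,0],[0.2,0,0]], rotation=[[0,0,0],[0,0,0],[0,0,0],[0,0,0],[0,0,0],[0,0,0],[0,0,0]])

```text
clock: 5.4
position: [0.5737, -0.0941, 0.1112]
tool_rot: [-2.231, 1.559, -2.013]
force: [0.0, -0.1, -0.1]
grip_width: 0.0002
```

```bash
cat > look2.py <<'E'
import sys
from h import *
s=monitor.observe();P=s['position'];a=R.from_euler('xyz',s['tool_rot']).as_matrix()[:,0]
p=np.load('q.npy')
X=np.array([P,P+.014*a,w([pad(98,0,p[4])],p[:3])[0]])
b=optics.grab_frame('scene')[150:220,265:335,::-1]
b=cv2.resize(b,None,fx=8,fy=8,interpolation=cv2.INTER_CUBIC)
for u in proj(X,'scene'): cv2.circle(b,tuple(int(v) for v in (u-[265,150]+.5)*8),3,(0,0,255),-1)
cv2.imwrite(f'pics/{sys.argv[1]}.png',cv2.convertScaleAbs(b,alpha=1.8)); go([.573,-.0915,.11])
E
python3 look2.py l3
```

```text
rows 1 each [0.007 0.084 0.012] axes [[-0.006, -0.216, 0.976], [-0.01, 0.976, 0.216], [-1.0, -0.009, -0.008]] pos [ 0.5732 -0.094   0.1102] F [-0.66  0.25 -1.89] t 5.45 grip 0.00029597002967444205
```

View pics/l3.png

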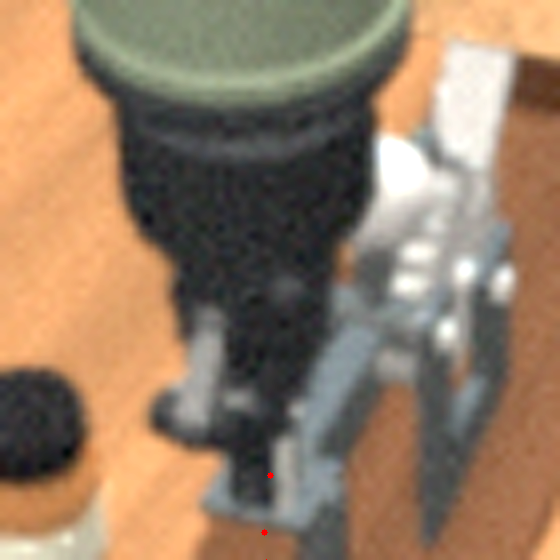

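arm_command(delta_pos=[[0.15,0,0],[0.15,0,0],[0.15,0,0]], rotation=[[0,0,0],[0,0,0],[0,0,0]])

```text
clock: 5.75
position: [0.5734, -0.0942, 0.096]
tool_rot: [-2.279, 1.559, -2.061]
force: [-0.3, 0.3, -0.3]
grip_width: -0.0001
```

```bash
sed -i 's/150:220,265:335/165:235,265:335/; s/265,150/265,165/' look2.py; python3 look2.py l4
```

```text
rows 1 each [-0.493  0.083  0.017] axes [[-0.007, -0.216, 0.976], [-0.01, 0.976, 0.216], [-1.0, -0.009, -0.009]] pos [ 0.573  -0.0942  0.0952] F [ 0.23  0.85 -1.32] t 5.8 grip -0.00010969732845063127
```

View pics/l4.png

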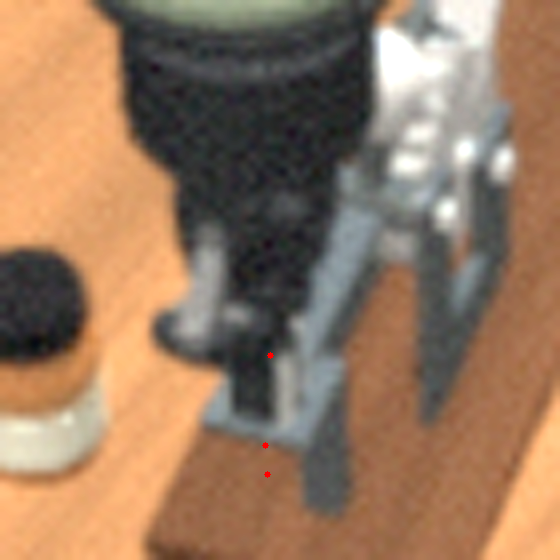

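arm_command(delta_pos=[[0.15,0,0],[0.15,0,0],[0.15,0,0],[0,0,0],[0,0,0],[0,0,0]], rotation=[[0,0,0],[0,0,0],[0,0,0],[0,0,0],[0,0,0],[0,0,0]])

```text
clock: 6.4
position: [0.5729, -0.0944, 0.0804]
tool_rot: [-2.359, 1.558, -2.141]
force: [0.7, 0.2, -0.3]
grip_width: -0.0004
```

```bash
python3 look2.py l5
```

```text
rows 2 each [-0.493  0.042  0.007] axes [[-0.007, -0.216, 0.976], [-0.01, 0.976, 0.216], [-1.0, -0.009, -0.009]] pos [ 0.5729 -0.0944  0.0805] F [ 0.2   0.15 -0.81] t 6.45 grip -0.0001548529716629048
```

View pics/l5.png

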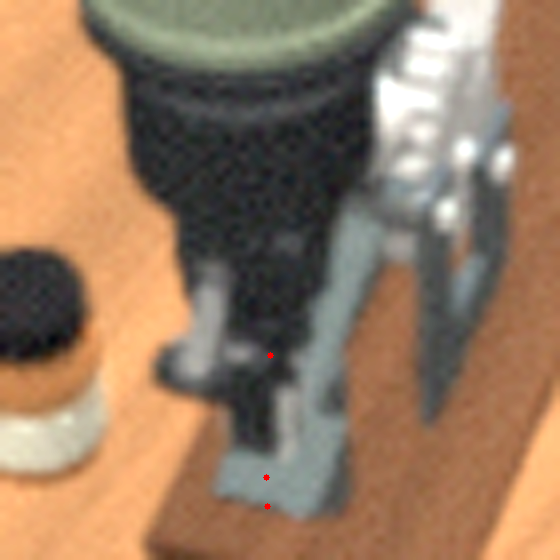

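arm_command(delta_pos=[[-0.5,0,0],[-0.9,0,0],[-0.9,0,0],[-0.9,0,0],[-0.9,0,0],[-0.9,0,0],[-0.9,0,0],[-0.9,0,0],[-0.9,0,0],[0,0,0]], rotation=[[0,0,0],[0,0,0],[0,0,0],[0,0,0],[0,0,0],[0,0,0],[0,0,0],[0,0,0],[0,0,0],[0,0,0]])

```text
clock: 7.45
position: [0.5738, -0.092, 0.3226]
tool_rot: [-2.258, 1.559, -2.041]
force: [1.1, 0.1, 0.7]
grip_width: -0.0
```

```bash
python3 -c "
from h import *
q=np.load('q.npy')[:3]; t=w([[118,0,330]],q)[0]; print(t); go(t)"
```

```text
[0.52230788 0.18277202 0.33      ]
rows 11 each [-0.03   0.847  0.027] axes [[-0.005, -0.216, 0.976], [-0.01, 0.976, 0.216], [-1.0, -0.009, -0.007]] pos [ 0.5738 -0.092   0.3226] F [1.12 0.06 0.74] t 7.45 grip -4.540752757015347e-06
```

arm_command(delta_pos=[[-0.05,0.85,0.03],[-0.05,0.85,0.03],[-0.05,0.85,0.03],[-0.05,0.85,0.03],[-0.05,0.85,0.03],[-0.05,0.85,0.03],[-0.05,0.85,0.03],[-0.05,0.85,0.03],[-0.05,0.85,0.03],[-0.05,0.85,0.03]], rotation=[[0,0,0],[0,0,0],[0,0,0],[0,0,0],[0,0,0],[0,0,0],[0,0,0],[0,0,0],[0,0,0],[0,0,0]])

```text
clock: 8.45
position: [0.525, 0.1642, 0.3334]
tool_rot: [-2.202, 1.558, -1.991]
force: [0.4, -0.4, -0.5]
grip_width: 0.0003
```

arm_command(delta_pos=[[0,0.6,0],[0,0,0]], rotation=[[0,0,0],[0,0,0]])

```text
clock: 8.65
position: [0.5198, 0.1861, 0.3325]
tool_rot: [-2.306, 1.558, -2.09]
force: [0.5, -0.9, 0.5]
grip_width: -0.0002
```

Run:
```python
from h import *
q=np.load('q.npy')[:3]; go(w([[118,0,250]],q)[0])
b=optics.grab_frame('scene')[100:250,260:390,::-1]; t=optics.grab_frame('top')[150:250,200:370,::-1]
b=cv2.resize(b,None,fx=4,fy=4,interpolation=cv2.INTER_CUBIC)[:,:450]; t=cv2.resize(t,(350,206))
o=np.zeros((600,800,3),np.uint8); o[:b.shape[0],:b.shape[1]]=b; o[:206,450:]=t
cv2.imwrite('pics/l6.png',o)
```

```text
rows 4 each [ 0.688 -0.025  0.02 ] axes [[-0.006, -0.214, 0.977], [-0.011, 0.977, 0.214], [-1.0, -0.009, -0.008]] pos [0.5198 0.1861 0.3325] F [ 0.53 -0.9   0.55] t 8.65 grip -0.0001551653743419994
```

View pics/l6.png

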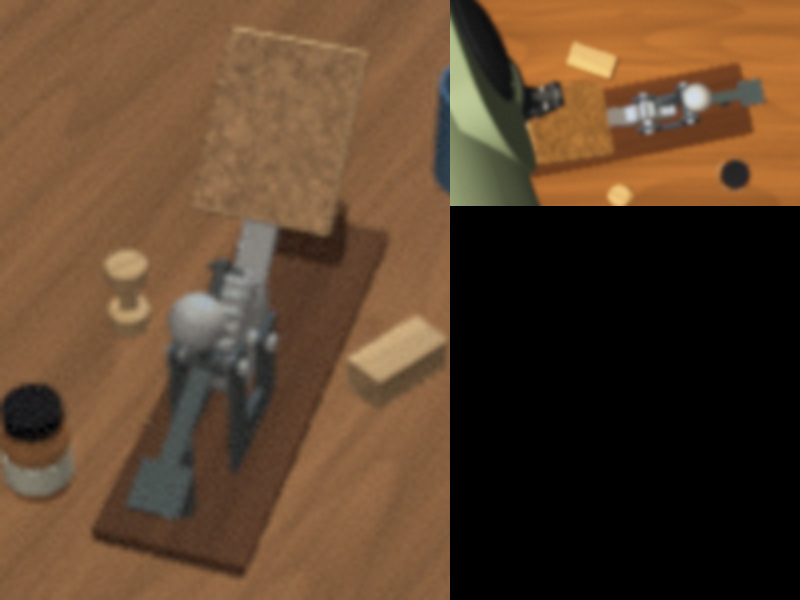

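Run:
```python
from h import *
s=monitor.observe();P=s['position'];M=R.from_euler('xyz',s['tool_rot']).as_matrix()
print(proj([P+.014*M[:,0],P,P-.06*M[:,0]],'top'),proj([P+.014*M[:,0],P,P-.06*M[:,0]],'scene'))
b=optics.grab_frame('scene')[20:140,230:390,::-1]; t=optics.grab_frame('top')[150:250,200:300,::-1]
b=cv2.resize(b,None,fx=3,fy=3,interpolation=cv2.INTER_CUBIC); t=cv2.resize(t,(300,300))
o=np.zeros((360,790,3),np.uint8); o[:b.shape[0],:480]=b; o[:300,490:]=t
cv2.imwrite('pics/l7.png',cv2.convertScaleAbs(o,alpha=1.5))
```

```text
[[238.0547391  206.27374069]
 [236.6702808  205.75970279]
 [230.21854994 203.3628916 ]] [[330.90516048  86.5196897 ]
 [330.97918434  81.90501203]
 [331.30670274  61.38816954]]
```

View pics/l7.png

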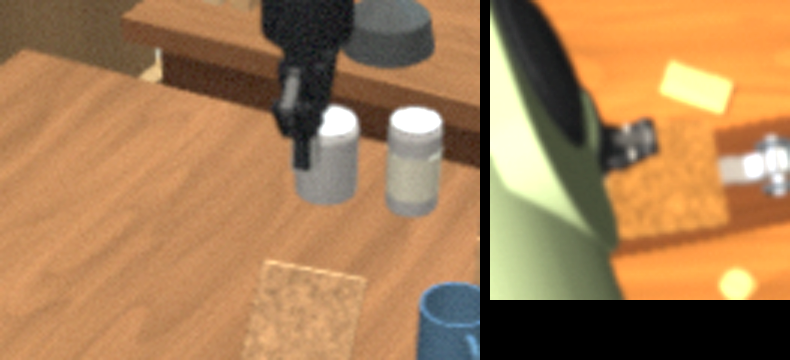

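arm_command(delta_pos=[[0.7,0,0.02],[0.7,0,0.02],[0.7,0,0.02],[0.7,0,0.02],[0.3,0,0],[0.3,0,0],[0.3,0,0],[0.3,0,0],[0.3,0.1,0],[0.3,0.1,0]], rotation=[[0,0,0],[0,0,0],[0,0,0],[0,0,0],[0,0,0],[0,0,0],[0,0,0],[0,0,0],[0,0,0],[0,0,0]])

```text
clock: 9.85
position: [0.5255, 0.1807, 0.1923]
tool_rot: [-1.626, 1.56, -1.426]
force: [-0.4, -1.1, 5.6]
grip_width: 0.0001
```

```bash
python3 -c "
from h import *
q=np.load('q.npy')[:3]; go(w([[125,0,195]],q)[0])"
```

```text
rows 1 each [-0.094  0.321 -0.087] axes [[0.002, -0.199, 0.98], [-0.011, 0.98, 0.199], [-1.0, -0.011, -0.001]] pos [0.5255 0.1807 0.1923] F [-0.36 -1.13  5.6 ] t 9.85 grip 0.00010267903260372153
```

arm_command(delta_pos=[[0.3,0.2,0],[0.3,0.2,0],[0.3,0.2,0],[0.3,0.15,0],[0.3,0.15,0],[0.3,0.15,0],[0.3,0.1,0]], rotation=[[0,0,0],[0,0,0],[0,0,0],[0,0,0],[0,0,0],[0,0,0],[0,0,0]])

```text
clock: 10.55
position: [0.5197, 0.2192, 0.1262]
tool_rot: [-1.036, 1.561, -0.834]
force: [-0.8, 0.5, 5.8]
grip_width: -0.0007
```

```bash
python3 -c "
from h import *
q=np.load('q.npy')[:3]; go(w([[150,0,130]],q)[0])"
```

```text
rows 1 each [-0.125 -0.142 -0.138] axes [[0.006, -0.201, 0.98], [-0.007, 0.98, 0.201], [-1.0, -0.008, 0.005]] pos [0.5197 0.2192 0.1262] F [-0.76  0.48  5.8 ] t 10.55 grip -0.0007092169316706514
```

arm_command(delta_pos=[[0.3,0.05,-0.05],[0.3,0.05,0],[0.25,0,0],[0.2,0,0],[0.2,0,0]], rotation=[[0,0,0],[0,0,0],[0,0,0],[0,0,0],[0,0,0]])

```text
clock: 11.05
position: [0.5179, 0.2233, 0.0854]
tool_rot: [-0.857, 1.562, -0.654]
force: [-0.2, 2.2, 4.9]
grip_width: 0.0001
```

arm_command(delta_pos=[[0.1,0,0],[0.1,0,0],[0.1,0,0]], rotation=[[0,0,0],[0,0,0],[0,0,0]])

```text
clock: 11.35
position: [0.5179, 0.223, 0.0754]
tool_rot: [-0.892, 1.562, -0.688]
force: [-1.0, 2.3, 4.5]
grip_width: -0.0
```

arm_command(delta_pos=[[0.1,0,0],[0.1,0,0]], rotation=[[0,0,0],[0,0,0]])

```text
clock: 11.55
position: [0.5182, 0.2232, 0.0696]
tool_rot: [-0.806, 1.562, -0.602]
force: [-13.2, -1.8, 60.1]
grip_width: 0.0002
```

arm_command(delta_pos=[[0,0,0],[-0.1,0,0],[-0.5,0,0],[-0.8,0,0],[-0.8,0,0],[-0.8,0,0],[-0.8,0,0],[-0.8,0,0],[-0.8,0,0],[0,0,0]], rotation=[[0,0,0],[0,0,0],[0,0,0],[0,0,0],[0,0,0],[0,0,0],[0,0,0],[0,0,0],[0,0,0],[0,0,0]])

```text
clock: 12.55
position: [0.5159, 0.2194, 0.2358]
tool_rot: [-1.567, 1.559, -1.367]
force: [0.0, -0.0, -1.0]
grip_width: 0.0001
```

Run:
```python
from h import *
s=monitor.observe(); print(s['position'],s['force'],s['clock'],abs(s['qd']).max())
p=np.load('q.npy');q=p[:3]
b=optics.grab_frame('scene')[:,:,::-1].copy()
b=cv2.resize(b[90:250,240:400],None,fx=3.7,fy=3.7,interpolation=cv2.INTER_CUBIC)
for a,c in((0,(0,0,255)),(.05,(0,255,0))):
    for u in proj(w([arm(r,y,12,a) for r in(80,210) for y in(-50,50)],q),'scene'): cv2.circle(b,tuple(int(v) for v in (u-[240,90]+.5)*3.7),2,c,-1)
cv2.imwrite('pics/l8.png',b)
```

```text
[0.51587735 0.21944225 0.23582426] [ 0.02786613 -0.00217413 -1.02459588] 12.55 0.043776588205483954
```

View pics/l8.png

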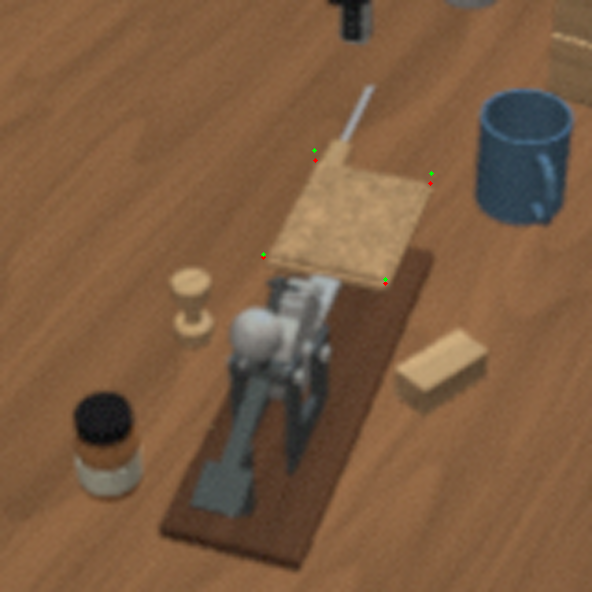

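```bash
python3 -c "
from workcell import bot
print(bot.job_done())"
```

```text
the job is handed in; nothing more can be done
None
```

The rest is flat with the pawl thrown back, and I handed the job in at about 12.6 s of the 48 s. No verdict was reported.

**What I did:** I found the rest by fitting its outline in both cameras. With the shut fingertips I pressed the pawl tail down until it tumbled, and a picture confirmed it was thrown with the paddle still up. I then pushed the paddle down along its arc with about 5 to 6 N until it met its stop.

**Last checks:**
- **Paddle:** the final picture shows the cork corners on the predicted flat position, to within the 1 to 2 pixel error of the fit.
- **Pawl:** the tail is down and the ball leans to the tail's side, so it is still thrown.
- **Bystanders:** the spool, block, jar and mug look unmoved, judged by eye. The glue bottle and plane were outside that picture.
- **Arm:** the gripper is well clear, with the fingertips roughly 130 mm or more above the cork, and the wrist force was about 1 N.

**What disagreed:**
- **Fingertips:** with the gripper shut they looked about 25 mm further back along the tool than the text gives. I went by what the pictures and contact showed instead.
- **Stop contact:** the last push met the stop at 60 N on the wrist for a moment. That is under the 120 N wrist limit, and it was the fingers on the cork, not the gripper body. The pawl was already back by then.

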